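Fold out the pipette rest and lay the pipette in it

TASK

Set up the fold-flat pipette rest: swing its hinged stay arm up, over dead centre and onto its stop, and let go so that it stands by itself. Then pick up the pipette from the bench and lay it level in the two forks, its thick handle in the stay arm's fork and its thin nose end in the fixed post's fork. Leave the other things on the bench where they are.

Things in the scene. Friction and masses are not known exactly. Their poses are not given: they have to be found in the camera images.
- pipette_rest: fold-flat aluminium pipette rest, fixed to the bench; origin under the base plate on its centre line; x across, y along, z up. Base 70 (x) by 250 (y -120 to +130) by 8 mm. Fixed post with a small fork at y=-69 mm, 143 mm high; a stay arm with a wider fork hinges about an axis along x at y=+75 mm, 34 mm up.
- stay_arm (a joint): stay arm angle, rad: 0 = folded level, pointing to the rest's -y (start); 1.57 = upright, dead centre; 1.83 = leaning 15 deg beyond, toward +y, on its stop. No spring, almost free: let go before dead centre it falls flat, beyond it its weight (about 160 g) holds it on the stop. Bar 14 mm wide, 10 mm thick; prongs end 101 mm from the hinge, 60 mm wide.
- hinge (a point): centre of the stay arm's hinge, at (0, 75, 34) mm in the rest's frame; its axis is the rest's x
- pin (a point): grip point on the stay arm's round finger pin: 10 mm diameter, parallel to the hinge axis, 56 mm from it, sticking out on the rest's -x side to x=-64 mm (13 mm head to -68). The point is on its axis at x=-50 mm, clear of the base (ends at x=-35); folded: at y=+19, z=34 mm. The pin can turn between fingers that close along the rest's y.
- stay_fork (a point): middle of the seat bar of the stay arm's fork, 80 mm from the hinge: a round bar 8 mm thick along x, so the bearing surface is 4 mm above this point; with the arm on its stop the point is at (0, 95.7, 111.3) mm in the rest's frame. 30 mm clear between the two prongs, which flare outward and rise about 17 mm
- post_fork (a point): bearing surface of the fixed fork, at (0, -69, 123.3) mm in the rest's frame; about 14 mm clear between its prongs at the bottom, flaring to 40 mm at the top 20 mm higher
- pipette: the only hand pipette, 237 mm long, about 85 g, lying flat; origin at its underside, mid length; +y to the plunger, -y to the nose. Handle y -8 to +96 mm, 22 wide, 25 high; shaft y -118 to -8, 8 wide, its underside 8 mm higher; mass centre about y=+35. Lies level in both forks with origin at (0, 24, 115.3) mm of the rest's frame and y along the rest's y (4 to 44 mm in y also does).
- pipette_mid (a point): middle of the pipette's length on its axis, 12.5 mm above its underside
- pipette_nose (a point): end of the pipette's thin nose, on the axis
- calculator: bystander, to be left alone: grey calculator, 135x75x17 mm, lying flat; origin at the centre of its underside
- marker: bystander, to be left alone: felt marker, 136 mm long, 12 mm thick; origin at the centre of its underside
- petri_dish: bystander, to be left alone: petri dish with lid, 88 mm across, 16 mm high; origin at the centre of its underside
- tape_roll: bystander, to be left alone: roll of label tape, 92 mm across, 25 mm high; origin at the centre of its underside
- timer: bystander, to be left alone: white timer, 25x75x62 mm, standing on edge; origin at the centre of its underside
- bottle: bystander, to be left alone: screw-cap lab bottle, 60 mm across, 120 mm high; origin at the centre of its underside
- tip_box: bystander, to be left alone: pipette tip box, 88x122x74 mm; origin at the centre of its underside

How it is judged:
On the way:
1. the stay arm leans on its stop beyond dead centre, let go and still, while the pipette is not yet in the rest (value of joint stay_arm above 1.76 rad and contact force between the fingers and pipette_rest below 0.1 N and contact force between pipette and pipette_rest below 0.05 N and velocity of joint stay_arm between -0.1 and 0.1 rad/s), for 0.3 s.
At the end, for the whole second after the job is handed in: Stay arm beyond 1.76 rad, on its stop; pipette released and still in both forks: its middle within 12 mm of the rest's centre line, at y = 4 to 44 mm and z = 118 to 138 mm of the rest's frame, its axis within 0.1 rad of the rest's y, nose toward the fixed post (value of joint stay_arm above 1.76 rad and x of pipette_mid in the frame of pipette_rest between -0.012 and 0.012 m and y of pipette_mid in the frame of pipette_rest between 0.004 and 0.044 m and z of pipette_mid in the frame of pipette_rest between 0.118 and 0.138 m and y of pipette_nose in the frame of pipette_rest below -0.06 m and angle between the y axis of pipette and the y axis of pipette_rest, either way round below 0.1 rad and contact force between pipette and pipette_rest above 0.2 N and contact force between pipette and the fingers below 0.05 N and linear speed of pipette below 0.02 m/s); the robot touches nothing.
It fails at once if a bystander is shifted more than 40 mm (distance of any of calculator, marker, petri_dish, tape_roll, timer, bottle, tip_box from where it was at the start of the episode above 0.04 m).
It also fails if it takes over 59 s, if anything falls off the work surface, if the arm or the gripper's body presses on something with over 40 N, if the wrist force passes 120 N, or if a joint passes its speed limit or range.

ROBOT

A 6-joint arm with a two-finger parallel gripper is mounted at the origin on a cart in front of the work surface, level with it; the furniture and walls round the work are solid. World frame = base frame: x ahead of the robot, y to its left, z up, the work surface at z = 0. Lengths are in m, angles in rad, forces in N, time in s.
With the tool pointing down it reaches from about 0.35 to 0.775 m from the base axis. Payload 5.5 kg.
Tool frame: the origin (TCP) lies midway between the tips of the shut fingers; the grasp point (between the pads) lies 19 mm behind it; z points along the fingers, y is the line along which they close (so a half turn about z gives the same grasp; the last joint's range is limited). The gripper opens to 85 mm and grips with 20 to 120 N. Pads are 22 mm wide; open, the fingers measure 114 mm over their backs; the gripper's body (76 mm by 85 mm) begins 54 mm behind the grasp point. The pads swing forward as they close: fully open they stand 13 mm farther back than shut.
Start: joints at [1.129, 0.313, 0.046, 1.304, 0, 1.431], TCP at [0.171, 0.549, 0.231] pointing down, gripper open.
Joint ranges: [-2.76, 2.76], [-0.86, 1.69], [-1.03, 1.26], [-2.2, 2.34], [-1.47, 1.5], [-3.14, 3.14]. Speed limits (rad/s): [2.57, 2.57, 3.14, 3.14, 3.14, 3.14].

INTERFACE

Orientations are given as a unit quaternion [w, x, y, z].
In Python, from workcell import env gives the robot as it stands. The module is installed in compiled form; this text tells all that it offers.
- The arm moves only by the tool carry_out, never from a script. Its argument "series" is a list of rows, each an object with "delta_rot": the turn, a rotation vector about the world's x, y, z normalised to -1 to 1, where 1 is 0.1 rad, a list of three; "travel": the shift along the world's x, y, z normalised to -1 to 1, where 1 is 0.025 m, a list of three; "fingers": the closure, from -1 (fully open) to 1 (shut). In form: [{"delta_rot": [ax, ay, az], "travel": [tx, ty, tz], "fingers": fingers}, ...]. A call has 1 to 5 rows; each row shifts and turns the commanded pose from where the row before left it; what a row does not reach is not made up. A row lasts 1/8 s, in which the tool goes at most 62.5 mm and 10.7 degrees, less where a joint would pass 70% of its speed; a pose out of reach is approached as far as the arm can. A call with a number of a shift or a turn outside -1 to 1 is refused whole. A call with a gripper value outside its range is refused whole. The fingers move at their own pace and stop on an object; "squeeze" is the grip in N (left out, the last holds). Time passes only in rows, so rows that do not move let the fingers close. It gives the time, the measured TCP pose, the force, the opening and the grip force at its end, in the units of the state.
- env.get_state(): the state, without advancing time (a new reading comes with each control period).
- env.read_camera(name): name is "scene" or "top" or "wrist"; returns a dict with "color" (384x512x3 uint8, red, green, blue), "fx", "fy", "cx", "cy" (pixels), "D" ([k1, k2, p1, p2, k3] as OpenCV has them; the pictures are not rectified), "world_from_camera" (4x4, takes a point from camera to world coordinates); the wrist camera has in their place "hand_eye" (4x4, takes a point from camera to tool coordinates, whose origin is the TCP and whose axes are the flange's). Camera axes: x right, y up, looking along -z (the intrinsics and any distortion apply to the point x, -y, -z); pixel columns grow to the right and rows downward; lengths in m; the calibration is good to about 2 mm. A picture is of the moment at which its call begins: read the wrist's pose just before it. There is no depth.
- env.hand_in(): hands the job in; it is judged then, once.
The state is a dict: "clock": time; "joint_pos": joint angles; "qvel": joint speeds; "tau": joint torques, N m; "tcp_pos": TCP position; "orientation": TCP orientation; "wrist_force": force on the tool from outside, world axes, zero at the start; "ft_torque": the same for the moment, N m; "finger_gap": finger opening in m; "grip_force": force on a finger pad.
Only numpy, scipy, OpenCV 4.12 (cv2) and the standard library are available. Lean on these libraries where they do the work, as an engineer would, in place of code of your own. Each camera call takes 0.05 s, during which the arm holds its last target. There are 200 camera calls.

## Working session

There is one attempt and no reset: what is moved stays moved. The work goes in short steps, Python scripts to look and compute and a tool call to move; the robot and the scene stay as the last step left them, time stands still between calls to the robot, and variables do not carry over. Pictures are saved under pics/ and viewed, at most 10 in all, crops included, and the job is handed in when it is done.

Besides the shell and the picture viewer there is one more tool, called after "Emit:" as name(argument=value, ...), one argument or row to a line, values as JSON. carry_out: Moves the arm, as the interface text tells. Its arguments: {"type":"object","properties":{"series":{"type":"array","items":{"type":"object","properties":{"delta_rot":{"type":"array","items":{"type":"number"}},"travel":{"type":"array","items":{"type":"number"}},"fingers":{"type":"number"}}}},"squeeze":{"type":"number"}},"required":["series"]}

```bash
mkdir -p pics; cat > h.py <<'E'
import numpy as np, cv2
from workcell import env
from scipy.spatial.transform import Rotation as R
def cam(n):
    s=env.get_state(); c=env.read_camera(n)
    K=np.array([[c['fx'],0,c['cx']],[0,c['fy'],c['cy']],[0,0,1.]])
    if 'world_from_camera' in c: T=np.array(c['world_from_camera'])
    else:
        q=s['orientation']; W=np.eye(4); W[:3,:3]=R.from_quat([q[1],q[2],q[3],q[0]]).as_matrix(); W[:3,3]=s['tcp_pos']; T=W@np.array(c['hand_eye'])
    return dict(img=c['color'],K=K,D=np.array(c['D'],float),T=T)
def save(n,name):
    import pickle
    c=cam(n); pickle.dump(c,open('pics/'+name+'.pkl','wb')); cv2.imwrite('pics/'+name+'.png',c['img'][:,:,::-1]); return c
def load(name):
    import pickle; return pickle.load(open('pics/'+name+'.pkl','rb'))
def ray(c,uv):
    p=cv2.undistortPoints(np.array([[uv]],float),c['K'],c['D'])[0,0]
    d=c['T'][:3,:3]@np.array([p[0],-p[1],-1]); return c['T'][:3,3],d/np.linalg.norm(d)
def onz(c,uv,z):
    o,d=ray(c,uv); return o+d*(z-o[2])/d[2]
def tri(obs):
    A=np.zeros((3,3));b=np.zeros(3);L=[]
    for c,uv in obs:
        o,d=ray(c,uv);P=np.eye(3)-np.outer(d,d);A+=P;b+=P@o;L.append((o,P))
    x=np.linalg.solve(A,b); return x,[np.linalg.norm(P@(x-o)) for o,P in L]
def proj(c,X):
    X=np.atleast_2d(np.array(X,float)); p=(X-c['T'][:3,3])@c['T'][:3,:3]; p=p*[1,-1,-1]
    return cv2.projectPoints(p,np.zeros(3),np.zeros(3),c['K'],c['D'])[0][:,0]
E
python3 - <<'E'
from h import *
a=save('top','top0');b=save('scene','scene0');c=save('wrist','wrist0')
for x in(a,b,c):print(x['T'][:3,3],x['K'][0,0])
s=env.get_state();print(s['tcp_pos'],s['orientation'],s['finger_gap'])
cv2.imwrite('pics/top0b.png',cv2.resize(a['img'][:,:,::-1],(800,600),interpolation=cv2.INTER_CUBIC))
cv2.imwrite('pics/scene0b.png',cv2.resize(b['img'][:,:,::-1],(800,600),interpolation=cv2.INTER_CUBIC))
E
```

```text
[ 0.33392592 -0.10047068  1.35519391] 477.23473720533707
[0.27642334 0.5697199  1.34631395] 471.2709428981494
[0.09172663 0.57313335 0.3733113 ] 273.04678903437394
[0.17076011 0.54866995 0.23062707] [-1.76199617e-04  1.50315158e-01  9.88637894e-01 -6.61318634e-04] 0.08540566054701565
```

View pics/top0b.png

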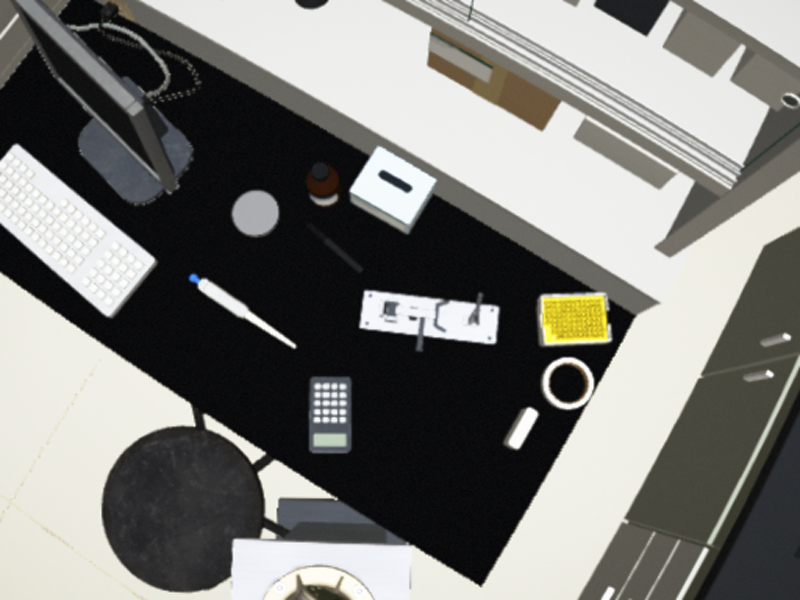

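View pics/scene0b.png

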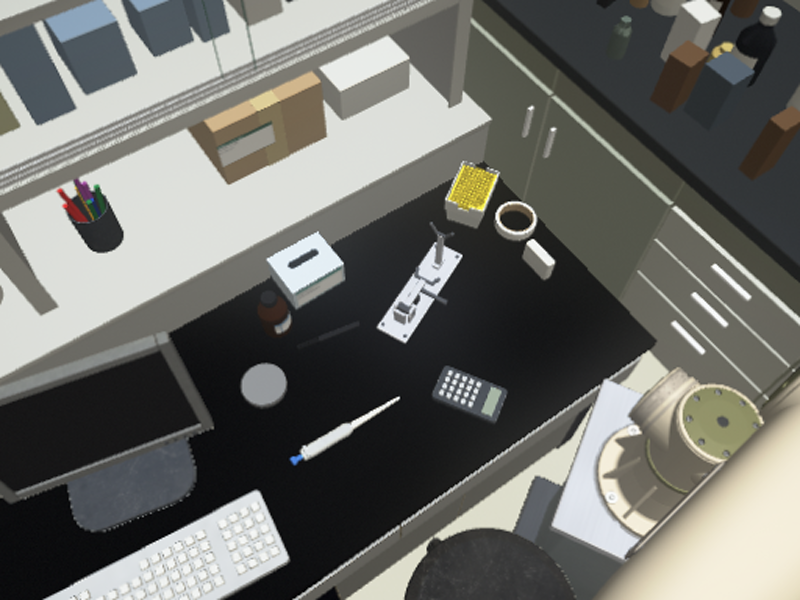

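The top view (800x600) shows the rest from about (360,290) to (498,343), the fork post at right (478,310) and the pin toward (420,350). The pipette runs from its plunger at (193,279) to its nose at (296,347). The scene view agrees with this. Next I'll look at enlarged crops.

```bash
python3 - <<'E'
from h import *
a=load('top0');b=load('scene0')
def crop(c,x0,y0,w,h,s): return cv2.resize(c['img'][y0:y0+h,x0:x0+w,::-1],(w*s,h*s),interpolation=cv2.INTER_CUBIC)
A=np.vstack([crop(a,225,182,100,42,7),crop(a,115,170,100,57,5).copy() if 0 else cv2.copyMakeBorder(crop(a,115,170,80,58,5),0,0,0,300,cv2.BORDER_CONSTANT)])
B=np.hstack([crop(b,235,140,64,80,6),cv2.copyMakeBorder(crop(b,180,245,82,57,5)[:, :],0,195,0,0,cv2.BORDER_CONSTANT)])
cv2.imwrite('pics/cA.png',A);cv2.imwrite('pics/cB.png',B);print(A.shape,B.shape)
E
```

```text
(584, 700, 3) (480, 794, 3)
```

View pics/cA.png

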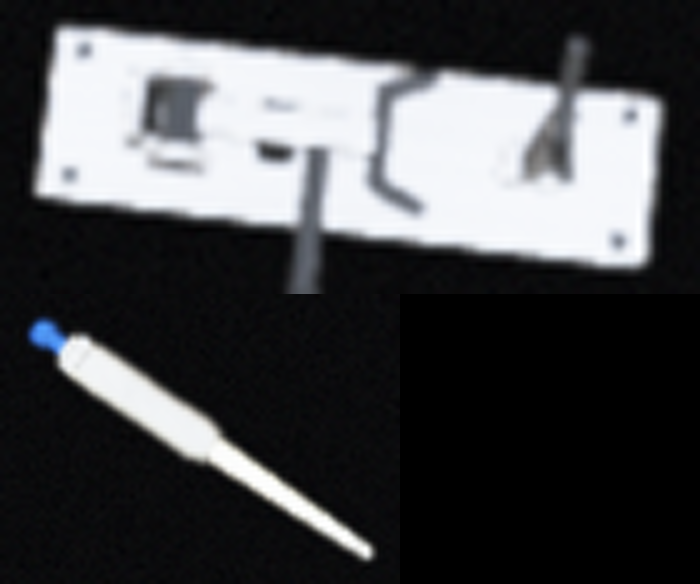

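View pics/cB.png

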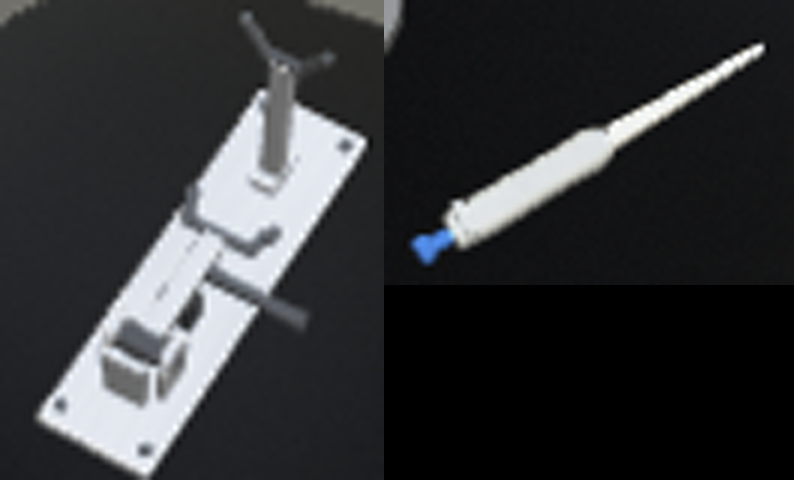

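```bash
cat > m.py <<'E'
from h import *
from scipy.optimize import least_squares
a=load('top0');b=load('scene0')
def px(p,o,s,sub=(0,0)): return ((np.array(p,float)-sub+.5)/s-.5+o)
tA=lambda p:px(p,(225,182),7); tP=lambda p:px(p,(115,170),5,(0,294))
sA=lambda p:px(p,(235,140),6); sP=lambda p:px(p,(180,245),5,(384,0))
C=np.array([[35,130,8],[35,-120,8],[-35,-120,8],[-35,130,8]])/1e3
ut=[tA(p) for p in [(55,28),(663,97),(645,268),(36,195)]]
us=[sA(p) for p in [(38,413),(262,90),(366,143),(150,476)]]
for i in range(4):
    x,r=tri([(a,ut[i]),(b,us[i])]);print('corner',x.round(4),np.round(r,4))
def f(v,which):
    Rz=R.from_euler('z',v[3]).as_matrix();X=C@Rz.T+v[:3];o=[]
    if 't' in which:o.append(proj(a,X)-ut)
    if 's' in which:o.append(proj(b,X)-us)
    return np.concatenate(o).ravel()
for w in('ts','t','s'):
    q=least_squares(f,[.45,-.1,0,0],args=(w,));print(w,q.x.round(4),np.abs(q.fun).max().round(2))
for n,t,s in [('nose',(371,553),(763,46)),('plunger',(33,329),(418,249)),('step',(215,447),(610,144))]:
    x,r=tri([(a,tP(t)),(b,sP(s))]);print(n,x.round(4),np.round(r,4))
for n,t,s in [('postup',(578,40),(247,18)),]:
    x,r=tri([(a,tA(t)),(b,sA(s))]);print(n,x.round(4),np.round(r,4))
E
python3 m.py
```

```text
corner [ 0.6062 -0.0589  0.0198] [0.0002 0.0002]
corner [ 0.5876 -0.3105  0.0056] [0.0006 0.0006]
corner [ 0.518  -0.3034  0.0047] [0.001 0.001]
corner [ 0.538  -0.0536  0.0138] [0.0001 0.0001]
ts [ 0.5621 -0.1862  0.0027 -0.0868] 0.9
t [ 0.561  -0.1858  0.0082 -0.0855] 0.2
s [ 0.5678 -0.2005 -0.0228 -0.0904] 0.34
nose [0.499  0.0605 0.0173] [0.0003 0.0003]
plunger [0.6211 0.2623 0.0269] [0.0007 0.0007]
step [0.5564 0.1541 0.0117] [0.0015 0.0015]
postup [ 0.5812 -0.2568  0.1458] [0.0011 0.0011]
```

Emit:
carry_out(
  series=[
    {"travel": [0.48,-1,0],"delta_rot": [0,0,0.5],"fingers": -1},
    {"travel": [0.48,-1,0],"delta_rot": [0,0,0.5],"fingers": -1},
    {"travel": [0.48,-1,0],"delta_rot": [0,0,0.5],"fingers": -1},
    {"travel": [0.48,-1,0],"delta_rot": [0,0,0.5],"fingers": -1},
    {"travel": [0.48,-1,0],"delta_rot": [0,0,0.15],"fingers": -1},
  ],
  squeeze=30,
)

```text
clock: 0.78
tcp_pos: [0.2311, 0.423, 0.231]
orientation: [-0.0, 0.043, 0.999, -0.0]
wrist_force: [-0.5, -1.1, -0.0]
finger_gap: 0.0856
grip_force: 0.0
```

Emit:
carry_out(
  series=[
    {"travel": [0.48,-1,0],"delta_rot": [0,0,0],"fingers": -1},
    {"travel": [0.48,-1,0],"delta_rot": [0,0,0],"fingers": -1},
    {"travel": [0.48,-1,0],"delta_rot": [0,0,0],"fingers": -1},
    {"travel": [0.48,-1,0],"delta_rot": [0,0,0],"fingers": -1},
    {"travel": [0.48,-1,0],"delta_rot": [0,0,0],"fingers": -1},
  ],
)

```text
clock: 1.4
tcp_pos: [0.2911, 0.2981, 0.2311]
orientation: [-0.0, 0.043, 0.999, -0.0]
wrist_force: [0.3, 0.2, 0.4]
finger_gap: 0.0855
grip_force: 0.0
```

Emit:
carry_out(
  series=[
    {"travel": [0.48,-1,0],"delta_rot": [0,0,0],"fingers": -1},
    {"travel": [0.48,-1,0],"delta_rot": [0,0,0],"fingers": -1},
    {"travel": [0.48,-1,0],"delta_rot": [0,0,0],"fingers": -1},
    {"travel": [0.48,-1,0],"delta_rot": [0,0,0],"fingers": -1},
    {"travel": [0.48,-1,0],"delta_rot": [0,0,0],"fingers": -1},
  ],
)

```text
clock: 2.02
tcp_pos: [0.3511, 0.1732, 0.2312]
orientation: [-0.0, 0.043, 0.999, 0.0]
wrist_force: [0.4, -0.0, 1.0]
finger_gap: 0.0853
grip_force: 0.0
```

Emit:
carry_out(
  series=[
    {"travel": [0.48,-1,0],"delta_rot": [0,0,0],"fingers": -1},
    {"travel": [0.48,-1,0],"delta_rot": [0,0,0],"fingers": -1},
    {"travel": [0.48,-1,0],"delta_rot": [0,0,0],"fingers": -1},
    {"travel": [0.48,-1,0],"delta_rot": [0,0,0],"fingers": -1},
    {"travel": [0.48,-1,0],"delta_rot": [0,0,0],"fingers": -1},
  ],
)

```text
clock: 2.65
tcp_pos: [0.4111, 0.0482, 0.2312]
orientation: [-0.0, 0.043, 0.999, 0.0]
wrist_force: [-0.7, -0.1, -0.9]
finger_gap: 0.0856
grip_force: 0.0
```

Emit:
carry_out(
  series=[
    {"travel": [0.48,-1,0],"delta_rot": [0,0,0],"fingers": -1},
    {"travel": [0.48,-1,0],"delta_rot": [0,0,0],"fingers": -1},
    {"travel": [0.48,-1,0],"delta_rot": [0,0,0],"fingers": -1},
    {"travel": [0.48,-1,0],"delta_rot": [0,0,0],"fingers": -1},
    {"travel": [0,0,0],"delta_rot": [0,0,0],"fingers": -1},
  ],
)

```text
clock: 3.28
tcp_pos: [0.4594, -0.0522, 0.2309]
orientation: [-0.0, 0.045, 0.999, 0.0]
wrist_force: [-0.0, 1.6, 0.3]
finger_gap: 0.0854
grip_force: 0.0
```

```bash
python3 - <<'E'
from h import *
c=save('wrist','w1')
E
```

Emit:
carry_out(
  series=[
    {"travel": [0.5,-1,0],"delta_rot": [0,0,0],"fingers": -1},
    {"travel": [0.5,-1,0],"delta_rot": [0,0,0],"fingers": -1},
    {"travel": [0.5,-1,0],"delta_rot": [0,0,0],"fingers": -1},
    {"travel": [0.5,-1,0],"delta_rot": [0,0,0],"fingers": -1},
    {"travel": [0,0,0],"delta_rot": [0,0,0],"fingers": -1},
  ],
)

```text
clock: 3.95
tcp_pos: [0.5091, -0.1512, 0.2309]
orientation: [-0.0, 0.044, 0.999, 0.0]
wrist_force: [-1.0, 0.8, 0.1]
finger_gap: 0.0854
grip_force: 0.0
```

```bash
python3 - <<'E'
from h import *
c=save('wrist','w2');d=load('w1');print(c['T'][:3,3],d['T'][:3,3])
I=np.vstack([d['img'][:,:,::-1],c['img'][:,:,::-1]]); 
cv2.imwrite('pics/w12.png',np.ascontiguousarray(np.hstack([d['img'],c['img']])[:,:,::-1])[:, :]); 
v=np.hstack([d['img'],c['img']])[:,:,::-1]; cv2.imwrite('pics/w12s.png',cv2.resize(v,(800,300),interpolation=cv2.INTER_AREA))
print(proj(d,[[.513,-.163,.034]]),proj(c,[[.513,-.163,.034]]))
E
```

```text
[ 0.42663588 -0.14435299  0.37375752] [ 0.37691452 -0.04519902  0.3736878 ]
[[177.94164433 213.7076975 ]] [[246.72404744 171.75872946]]
```

View pics/w12s.png

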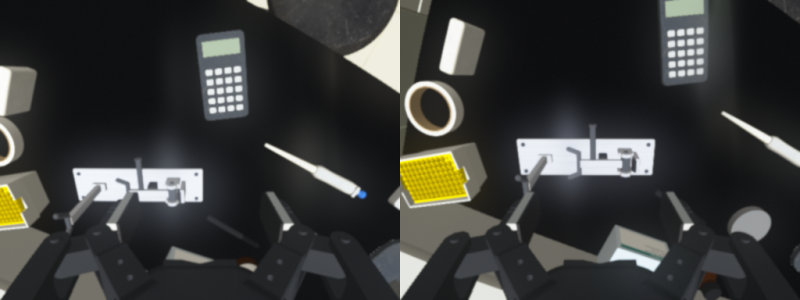

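```bash
python3 - <<'E'
from h import *
d=load('w1');c=load('w2')
f=lambda c,x,y,w,h:cv2.resize(c['img'][y:y+h,x:x+w,::-1],(w*4,h*4),interpolation=cv2.INTER_CUBIC)
cv2.imwrite('pics/w12c.png',np.vstack([f(d,82,200,190,72),f(c,142,150,190,78)]))
E
```

```text
(no output)
```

View pics/w12c.png

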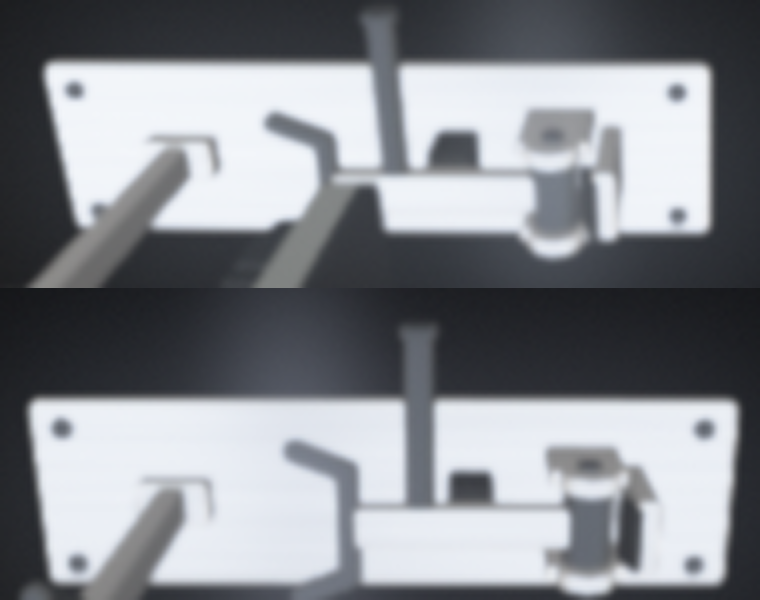

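The crop shows the base corners, w1 at (45,62), (711,64), (711,234), (80,229) and w2 at (29,399), (739,400), (727,585), (50,584). The pin head ends are at (379,13) and (419,327). I'll refit the pose with these.

```bash
cat >> m.py <<'E'
print('---')
d=load('w1');c=load('w2')
wd=lambda p:px(p,(82,200),4); wc=lambda p:px(p,(142,150),4,(0,288))
u1=np.array([wd(p) for p in[(711,234),(80,229),(45,62),(711,64)]]);u2=np.array([wc(p) for p in[(727,585),(50,584),(29,399),(739,400)]])
pin=np.array([[-68,19,34]])/1e3
def g(v,w):
    M=R.from_euler('z',v[3]).as_matrix();T=lambda X:X@M.T+v[:3];o=[]
    if '1' in w:o+=[proj(d,T(C))-u1,proj(d,T(pin))-wd((379,13))]
    if '2' in w:o+=[proj(c,T(C))-u2,proj(c,T(pin))-wc((419,327))]
    if 't' in w:o+=[(proj(a,T(C))-ut)*1.5]
    if 's' in w:o+=[proj(b,T(C))-us]
    return np.concatenate(o).ravel()
for w in('1','2','12','12t','12ts'):
    q=least_squares(g,[.56,-.19,0,0],args=(w,));print(w,q.x.round(4),np.abs(q.fun).max().round(2))
x,r=tri([(d,wd((379,13))),(c,wc((419,327)))]);print('pinhead',x.round(4),np.round(r,4))
E
python3 m.py|sed -n '/---/,$p'
```

```text
---
1 [ 0.5624 -0.1867 -0.0018 -0.0886] 1.13
2 [ 5.619e-01 -1.865e-01 -4.000e-04 -8.970e-02] 0.86
12 [ 0.5621 -0.1865 -0.0011 -0.0892] 1.15
12t [ 0.5622 -0.1864 -0.001  -0.0883] 1.12
12ts [ 0.5622 -0.1865 -0.0008 -0.0884] 1.31
pinhead [ 0.4967 -0.1617  0.0355] [0.0001 0.0001]
```

Emit:
carry_out(
  series=[
    {"travel": [0.2,-0.48,-0.6],"delta_rot": [0,0,0],"fingers": -1},
    {"travel": [0,0,-1],"delta_rot": [0,0,0],"fingers": -1},
    {"travel": [0,0,-1],"delta_rot": [0,0,0],"fingers": -1},
    {"travel": [0,0,-1],"delta_rot": [0,0,0],"fingers": -1},
    {"travel": [0,0,-1],"delta_rot": [0,0,0],"fingers": -1},
  ],
)

```text
clock: 4.62
tcp_pos: [0.5133, -0.1622, 0.1146]
orientation: [-0.0, 0.043, 0.999, 0.0]
wrist_force: [0.5, -0.1, -0.1]
finger_gap: 0.0855
grip_force: 0.0
```

Emit:
carry_out(
  series=[
    {"travel": [0,0,-1],"delta_rot": [0,0,0],"fingers": -1},
    {"travel": [0,0,-1],"delta_rot": [0,0,0],"fingers": -1},
    {"travel": [0,0,-1],"delta_rot": [0,0,0],"fingers": -1},
    {"travel": [0,0,-1],"delta_rot": [0,0,0],"fingers": -1},
    {"travel": [0,0,0],"delta_rot": [0,0,0],"fingers": -1},
  ],
)

```text
clock: 5.25
tcp_pos: [0.5115, -0.1614, 0.0139]
orientation: [-0.002, 0.043, 0.999, 0.001]
wrist_force: [-1.3, -0.6, -0.0]
finger_gap: 0.0852
grip_force: 0.0
```

Emit:
carry_out(
  series=[
    {"travel": [0,0,0],"delta_rot": [0,0,0],"fingers": 1},
    {"travel": [0,0,0],"delta_rot": [0,0,0],"fingers": 1},
    {"travel": [0,0,0],"delta_rot": [0,0,0],"fingers": 1},
    {"travel": [0,0,0],"delta_rot": [0,0,0],"fingers": 1},
    {"travel": [0,0,0],"delta_rot": [0,0,0],"fingers": 1},
  ],
  squeeze=30,
)

```text
clock: 5.88
tcp_pos: [0.5142, -0.1636, 0.0169]
orientation: [0.0, 0.044, 0.999, -0.001]
wrist_force: [-1.2, -2.3, 3.0]
finger_gap: 0.009
grip_force: 29.2
```

Emit:
carry_out(
  series=[
    {"travel": [0.004,0.045,0.445],"delta_rot": [0,0,0],"fingers": 1},
    {"travel": [0.012,0.132,0.427],"delta_rot": [0,0,0],"fingers": 1},
    {"travel": [0.019,0.214,0.392],"delta_rot": [0,0,0],"fingers": 1},
    {"travel": [0.026,0.288,0.342],"delta_rot": [0,0,0],"fingers": 1},
    {"travel": [0,0,0],"delta_rot": [0,0,0],"fingers": 1},
  ],
)

```text
clock: 6.5
tcp_pos: [0.5157, -0.1485, 0.0586]
orientation: [0.0, 0.044, 0.999, -0.003]
wrist_force: [-4.7, -10.0, 6.5]
finger_gap: 0.0087
grip_force: 29.6
```

Emit:
carry_out(
  series=[
    {"travel": [0.031,0.35,0.278],"delta_rot": [0,0,0],"fingers": 1},
    {"travel": [0.035,0.399,0.203],"delta_rot": [0,0,0],"fingers": 1},
    {"travel": [0.038,0.431,0.12],"delta_rot": [0,0,0],"fingers": 1},
    {"travel": [0.04,0.446,0.032],"delta_rot": [0,0,0],"fingers": 1},
    {"travel": [0,0,0],"delta_rot": [0,0,0],"fingers": 1},
  ],
)

```text
clock: 7.12
tcp_pos: [0.5198, -0.1053, 0.0744]
orientation: [0.001, 0.043, 0.999, -0.001]
wrist_force: [-2.6, -2.4, 11.1]
finger_gap: 0.0087
grip_force: 31.2
```

Emit:
carry_out(
  series=[
    {"travel": [0.02,0.222,-0.02],"delta_rot": [0,0,0],"fingers": 1},
    {"travel": [0.02,0.221,-0.04],"delta_rot": [0,0,0],"fingers": 1},
    {"travel": [0,0,0],"delta_rot": [0,0,0],"fingers": 1},
    {"travel": [0,0,0],"delta_rot": [0,0,0],"fingers": 1},
  ],
)

```text
clock: 7.62
tcp_pos: [0.5208, -0.0942, 0.072]
orientation: [0.001, 0.043, 0.999, -0.0]
wrist_force: [-0.1, -1.1, 6.5]
finger_gap: 0.0091
grip_force: 31.4
```

Emit:
carry_out(
  series=[
    {"travel": [0,0,0],"delta_rot": [0,0,0],"fingers": 0.4},
    {"travel": [0,0,0],"delta_rot": [0,0,0],"fingers": 0.2},
    {"travel": [0,0,0],"delta_rot": [0,0,0],"fingers": 0},
    {"travel": [0,0,0],"delta_rot": [0,0,0],"fingers": -0.2},
    {"travel": [0,0,0],"delta_rot": [0,0,0],"fingers": -0.2},
  ],
)

```text
clock: 8.25
tcp_pos: [0.52, -0.0942, 0.0707]
orientation: [-0.0, 0.043, 0.999, 0.0]
wrist_force: [-0.3, 0.1, -0.1]
finger_gap: 0.0511
grip_force: 0.0
```

```bash
python3 - <<'E'
from h import *
t=save('top','top1');w=save('wrist','w3');s=save('scene','s1')
f=lambda c,x,y,w,h,k:cv2.resize(c['img'][y:y+h,x:x+w,::-1],(w*k,h*k),interpolation=cv2.INTER_CUBIC)
cv2.imwrite('pics/v1.png',np.vstack([np.hstack([f(s,225,120,100,100,3),f(t,225,160,166,100,3)[:,:498]]),cv2.copyMakeBorder(cv2.resize(w['img'][:,:,::-1],(400,300)),0,0,0,398,cv2.BORDER_CONSTANT)]))
E
```

```text
(no output)
```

View pics/v1.png

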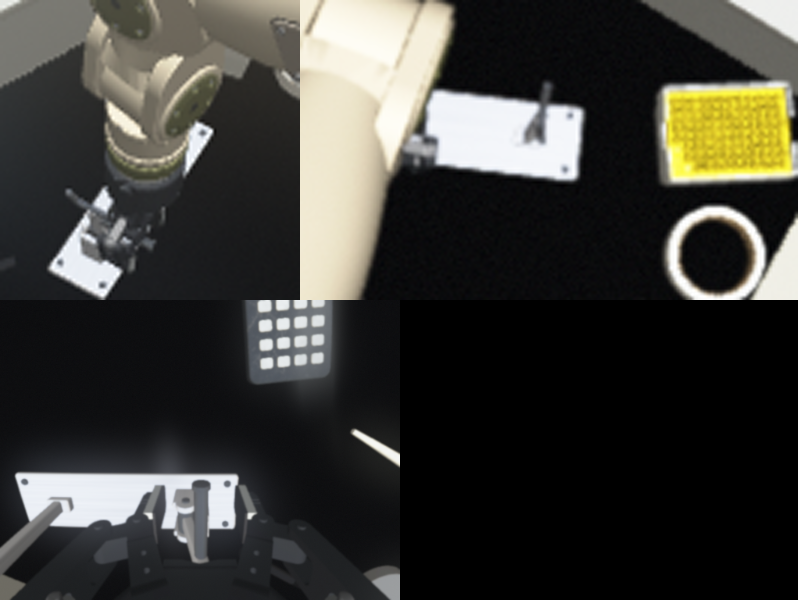

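The stay arm stands upright past dead centre at about (190,520) in the wrist tile, free between the open fingers, with zero force. I'll retreat upward and go to the pipette.

Emit:
carry_out(
  series=[
    {"travel": [0,0,0.4],"delta_rot": [0,0,0],"fingers": -0.2},
    {"travel": [0,0,1],"delta_rot": [0,0,0],"fingers": -0.2},
    {"travel": [0,0,1],"delta_rot": [0,0,0],"fingers": -0.2},
    {"travel": [0,0,1],"delta_rot": [0,0,0],"fingers": -0.2},
    {"travel": [0,0,1],"delta_rot": [0,0,0],"fingers": -0.2},
  ],
)

```text
clock: 9.02
tcp_pos: [0.5201, -0.0943, 0.1825]
orientation: [0.0, 0.043, 0.999, -0.0]
wrist_force: [-0.8, 0.9, 0.0]
finger_gap: 0.0514
grip_force: 0.0
```

Emit:
carry_out(
  series=[
    {"travel": [0,0,1],"delta_rot": [0,0,0],"fingers": -1},
    {"travel": [0,0,1],"delta_rot": [0,0,0],"fingers": -1},
    {"travel": [0.2,1,0],"delta_rot": [0,0,0.9],"fingers": -1},
    {"travel": [0.2,1,0],"delta_rot": [0,0,0.9],"fingers": -1},
    {"travel": [0.2,1,0],"delta_rot": [0,0,0.9],"fingers": -1},
  ],
)

```text
clock: 9.65
tcp_pos: [0.5353, -0.0186, 0.2318]
orientation: [0.001, -0.093, 0.996, -0.0]
wrist_force: [-0.7, 0.6, 1.1]
finger_gap: 0.0854
grip_force: 0.0
```

Emit:
carry_out(
  series=[
    {"travel": [0.2,1,0],"delta_rot": [0,0,0.9],"fingers": -1},
    {"travel": [0.2,1,0],"delta_rot": [0,0,0.9],"fingers": -1},
    {"travel": [0.2,1,0],"delta_rot": [0,0,0.9],"fingers": -1},
    {"travel": [0.2,1,0],"delta_rot": [0,0,0.9],"fingers": -1},
    {"travel": [0,0,0],"delta_rot": [0,0,0],"fingers": -1},
  ],
)

```text
clock: 10.28
tcp_pos: [0.5552, 0.0821, 0.2314]
orientation: [0.0, -0.269, 0.963, 0.0]
wrist_force: [-0.4, -0.3, -0.3]
finger_gap: 0.0855
grip_force: 0.0
```

```bash
python3 - <<'E'
from h import *
save('wrist','w4')
E
```

Emit:
carry_out(
  series=[
    {"travel": [0.2,1,0],"delta_rot": [0,0,0.9],"fingers": -1},
    {"travel": [0.2,1,0],"delta_rot": [0,0,0.9],"fingers": -1},
    {"travel": [0.2,1,0],"delta_rot": [0,0,0.9],"fingers": -1},
    {"travel": [0.2,1,0],"delta_rot": [0,0,0.9],"fingers": -1},
    {"travel": [0,0,0],"delta_rot": [0,0,0.3],"fingers": -1},
  ],
)

```text
clock: 10.95
tcp_pos: [0.5752, 0.1811, 0.2309]
orientation: [0.0, -0.45, 0.893, -0.0]
wrist_force: [1.2, -0.4, -1.3]
finger_gap: 0.0854
grip_force: 0.0
```

```bash
python3 - <<'E'
from h import *
c=save('wrist','w5');d=load('w4')
s=env.get_state();print(s['tcp_pos'],s['orientation'],s['joint_pos'])
for x in(d,c):
  print(proj(x,[[.499,.0605,.0125],[.6211,.2623,.0125],[.56,.1614,.0125]]).round(1).tolist())
f=lambda c:cv2.resize(c['img'][:,:,::-1],(400,300),interpolation=cv2.INTER_AREA)
def crop(c):
  p=proj(c,[[.499,.0605,.0125],[.6211,.2623,.0125]]);lo=np.clip(p.min(0)-20,0,[511,383]).astype(int);hi=np.clip(p.max(0)+20,0,[512,384]).astype(int)
  w,h=hi-lo;k=min(400/w,600/h);print('crop',lo,k);return cv2.resize(c['img'][lo[1]:hi[1],lo[0]:hi[0],::-1],None,fx=k,fy=k,interpolation=cv2.INTER_CUBIC)
A=[crop(d),crop(c)];H=max(x.shape[0] for x in A)
A=[cv2.copyMakeBorder(x,0,H-x.shape[0],0,max(0,400-x.shape[1]),cv2.BORDER_CONSTANT) for x in A];I=np.hstack(A);print(I.shape,A[0].shape);cv2.imwrite('pics/v2.png',I)
E
```

```text
[0.57503325 0.18028586 0.23091053] [-1.83691273e-04 -4.50362117e-01  8.92845956e-01 -1.70215734e-04] [ 1.70889813e-01  3.68274481e-01  1.23428165e-01  1.32620199e+00
 -4.32861467e-04 -7.63451911e-01]
[[264.1, 119.0], [333.5, 259.3], [302.2, 195.5]]
[[247.1, 49.0], [263.6, 226.4], [256.2, 145.9]]
crop [244  99] 3.3333333333333335
crop [227  28] 2.7522935779816513
(600, 800, 3) (600, 400, 3)
```

View pics/v2.png

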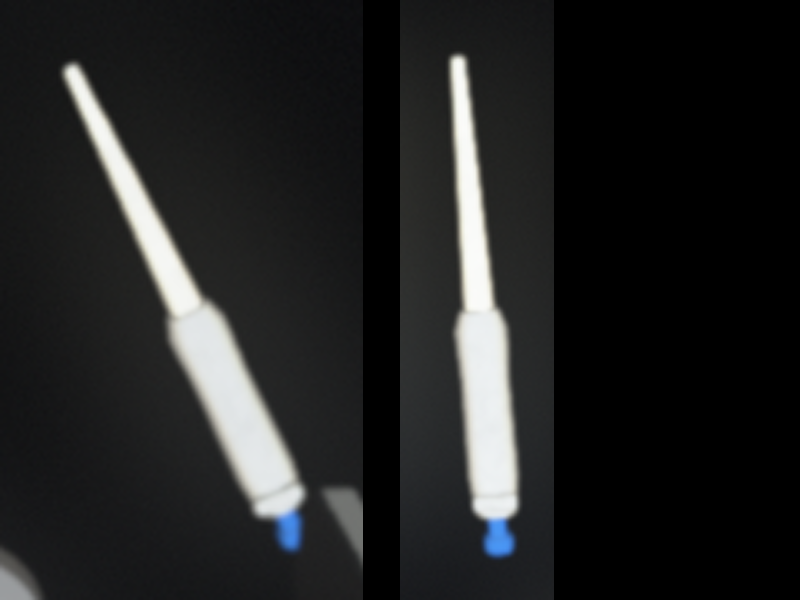

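The two tiles show the nose at (71,64) and (458,56), the handle front at (196,312) and (482,312), its rear at (275,497) and (495,500), and the plunger end at (289,550) and (500,556).

```bash
python3 - <<'E'
from h import *
d=load('w4');c=load('w5')
u=lambda p,o,k:(np.array(p)+.5)/k-.5+o
for n,p,q in[('nose',(71,64),(58,56)),('hf',(196,312),(82,312)),('hr',(275,497),(95,500)),('pl',(289,550),(100,556))]:
    P=u(p,(244,99),3.33333);Q=u(q,(227,28),2.752294)
    x,r=tri([(d,P),(c,Q)]);print(n,x.round(4),np.round(r,4),'z12.5:',onz(d,P,.0125).round(4),onz(c,Q,.0125).round(4))
E
```

```text
nose [0.4975 0.0604 0.0135] [0.0004 0.0004] z12.5: [0.4971 0.0607 0.0125] [0.4978 0.0601 0.0125]
hf [0.5546 0.1557 0.0216] [0.0006 0.0006] z12.5: [0.5558 0.159  0.0125] [0.5559 0.1564 0.0125]
hr [0.6061 0.2344 0.0236] [0.0006 0.0006] z12.5: [0.6105 0.2403 0.0125] [0.6081 0.2385 0.0125]
pl [0.6277 0.2648 0.0119] [0.003 0.003] z12.5: [0.6299 0.2628 0.0125] [0.625  0.2661 0.0125]
```

Emit:
carry_out(
  series=[
    {"travel": [0.12,0.42,-0.9],"delta_rot": [0,0,0.42],"fingers": -1},
    {"travel": [0,0,-1],"delta_rot": [0,0,0.42],"fingers": -1},
    {"travel": [0,0,-1],"delta_rot": [0,0,0],"fingers": -1},
    {"travel": [0,0,-1],"delta_rot": [0,0,0],"fingers": -1},
    {"travel": [0,0,-1],"delta_rot": [0,0,0],"fingers": -1},
  ],
)

```text
clock: 11.62
tcp_pos: [0.5781, 0.1895, 0.1079]
orientation: [-0.0, -0.486, 0.874, -0.0]
wrist_force: [-0.8, 0.5, 0.4]
finger_gap: 0.0856
grip_force: 0.0
```

Emit:
carry_out(
  series=[
    {"travel": [0,0,-1],"delta_rot": [0,0,0],"fingers": -1},
    {"travel": [0,0,-1],"delta_rot": [0,0,0],"fingers": -1},
    {"travel": [0,0,-1],"delta_rot": [0,0,0],"fingers": -1},
    {"travel": [0,0,-1],"delta_rot": [0,0,0],"fingers": -1},
    {"travel": [0,0,0],"delta_rot": [0,0,0],"fingers": -1},
  ],
)

```text
clock: 12.25
tcp_pos: [0.5761, 0.1894, 0.0066]
orientation: [-0.002, -0.486, 0.874, 0.001]
wrist_force: [-0.0, -0.7, 0.6]
finger_gap: 0.0856
grip_force: 0.0
```

Emit:
carry_out(
  series=[
    {"travel": [0,0,0],"delta_rot": [0,0,0],"fingers": 1},
    {"travel": [0,0,0],"delta_rot": [0,0,0],"fingers": 1},
    {"travel": [0,0,0],"delta_rot": [0,0,0],"fingers": 1},
    {"travel": [0,0,0],"delta_rot": [0,0,0],"fingers": 1},
    {"travel": [0,0,0],"delta_rot": [0,0,0],"fingers": 1},
  ],
  squeeze=30,
)

```text
clock: 12.88
tcp_pos: [0.5788, 0.1914, 0.0092]
orientation: [0.001, -0.487, 0.873, -0.0]
wrist_force: [-0.9, -0.9, 5.6]
finger_gap: 0.0211
grip_force: 30.3
```

Emit:
carry_out(
  series=[
    {"travel": [0,0,0.5],"delta_rot": [0,0,0],"fingers": 1},
    {"travel": [0,0,0.8],"delta_rot": [0,0,0],"fingers": 1},
    {"travel": [0,0,0.8],"delta_rot": [0,0,0],"fingers": 1},
    {"travel": [0,0,0.8],"delta_rot": [0,0,0],"fingers": 1},
    {"travel": [0,0,0.8],"delta_rot": [0,0,0],"fingers": 1},
  ],
)

```text
clock: 13.5
tcp_pos: [0.5777, 0.1913, 0.1017]
orientation: [-0.0, -0.487, 0.873, 0.0]
wrist_force: [-0.1, 0.6, -0.6]
finger_gap: 0.0215
grip_force: 29.5
```

Emit:
carry_out(
  series=[
    {"travel": [0,0,0.8],"delta_rot": [0,0,0],"fingers": 1},
    {"travel": [0,0,0.8],"delta_rot": [0,0,0],"fingers": 1},
    {"travel": [0,0,0.8],"delta_rot": [0,0,0],"fingers": 1},
    {"travel": [0,0,0.8],"delta_rot": [0,0,0],"fingers": 1},
    {"travel": [0,0,0.8],"delta_rot": [0,0,0],"fingers": 1},
  ],
)

```text
clock: 14.12
tcp_pos: [0.5776, 0.1913, 0.2017]
orientation: [-0.0, -0.487, 0.873, 0.0]
wrist_force: [-0.1, 0.7, -1.3]
finger_gap: 0.0212
grip_force: 29.5
```

Emit:
carry_out(
  series=[
    {"travel": [0,-0.8,0.5],"delta_rot": [0,0,0.4],"fingers": 1},
    {"travel": [0,-0.8,0],"delta_rot": [0,0,0.4],"fingers": 1},
    {"travel": [0,-0.8,0],"delta_rot": [0,0,0.4],"fingers": 1},
    {"travel": [0,-0.8,0],"delta_rot": [0,0,0.4],"fingers": 1},
    {"travel": [0,-0.8,0],"delta_rot": [0,0,0.4],"fingers": 1},
  ],
)

```text
clock: 14.75
tcp_pos: [0.5776, 0.0907, 0.2135]
orientation: [-0.0, -0.572, 0.82, 0.0]
wrist_force: [0.9, -0.4, -1.3]
finger_gap: 0.0213
grip_force: 29.5
```

Emit:
carry_out(
  series=[
    {"travel": [0,-0.8,0],"delta_rot": [0,0,0.4],"fingers": 1},
    {"travel": [0,-0.8,0],"delta_rot": [0,0,0.4],"fingers": 1},
    {"travel": [0,-0.8,0],"delta_rot": [0,0,0.4],"fingers": 1},
    {"travel": [0,-0.8,0],"delta_rot": [0,0,0.4],"fingers": 1},
    {"travel": [0,-0.8,0],"delta_rot": [0,0,0.4],"fingers": 1},
  ],
)

```text
clock: 15.38
tcp_pos: [0.5776, -0.0092, 0.2136]
orientation: [-0.0, -0.651, 0.759, 0.0]
wrist_force: [0.0, 0.5, -0.6]
finger_gap: 0.0215
grip_force: 29.5
```

Emit:
carry_out(
  series=[
    {"travel": [-0.1,-0.8,0],"delta_rot": [0,0,0.4],"fingers": 1},
    {"travel": [-0.1,-0.8,0],"delta_rot": [0,0,0.2],"fingers": 1},
    {"travel": [-0.1,-0.8,0],"delta_rot": [0,0,0.05],"fingers": 1},
    {"travel": [-0.1,-0.8,0],"delta_rot": [0,0,0],"fingers": 1},
    {"travel": [-0.1,-0.8,0],"delta_rot": [0,0,0],"fingers": 1},
  ],
)

```text
clock: 16.0
tcp_pos: [0.5653, -0.1096, 0.2134]
orientation: [-0.0, -0.675, 0.738, 0.0]
wrist_force: [0.3, -1.0, -0.4]
finger_gap: 0.0212
grip_force: 29.5
```

Emit:
carry_out(
  series=[
    {"travel": [0,-0.4,0],"delta_rot": [0,0,0],"fingers": 1},
    {"travel": [0,-0.3,0],"delta_rot": [0,0,0],"fingers": 1},
    {"travel": [0,0,0],"delta_rot": [0,0,0],"fingers": 1},
    {"travel": [0,0,0],"delta_rot": [0,0,0],"fingers": 1},
  ],
)

```text
clock: 16.5
tcp_pos: [0.5656, -0.1258, 0.2132]
orientation: [0.0, -0.675, 0.738, 0.0]
wrist_force: [0.0, -0.1, -1.3]
finger_gap: 0.0212
grip_force: 29.5
```

```bash
python3 - <<'E'
from h import *
t=save('top','top2');s=save('scene','s2');w=save('wrist','w6')
st=env.get_state();print(st['tcp_pos'],st['orientation'],st['wrist_force'],st['ft_torque'],st['finger_gap'],st['joint_pos'])
f=lambda c,x,y,w,h,k:cv2.resize(c['img'][y:y+h,x:x+w,::-1],(w*k,h*k),interpolation=cv2.INTER_CUBIC)
cv2.imwrite('pics/v3.png',np.hstack([np.vstack([f(s,220,100,100,100,3),f(t,235,150,100,100,3)]),cv2.copyMakeBorder(cv2.resize(w['img'][:,:,::-1],(500,375)),0,225,0,0,cv2.BORDER_CONSTANT)]))
E
```

```text
[ 0.56557873 -0.1257439   0.21332015] [-1.07247220e-05 -6.75371115e-01  7.37478032e-01  9.18499067e-05] [ 0.57075182 -0.05729364 -1.22425512] [ 0.05851397  0.02397931 -0.06144847] 0.021240694454872557 [-3.57322497e-01  3.27226950e-01  2.16605501e-02  1.26540329e+00
  6.44193868e-05 -1.84025813e+00]
```

View pics/v3.png

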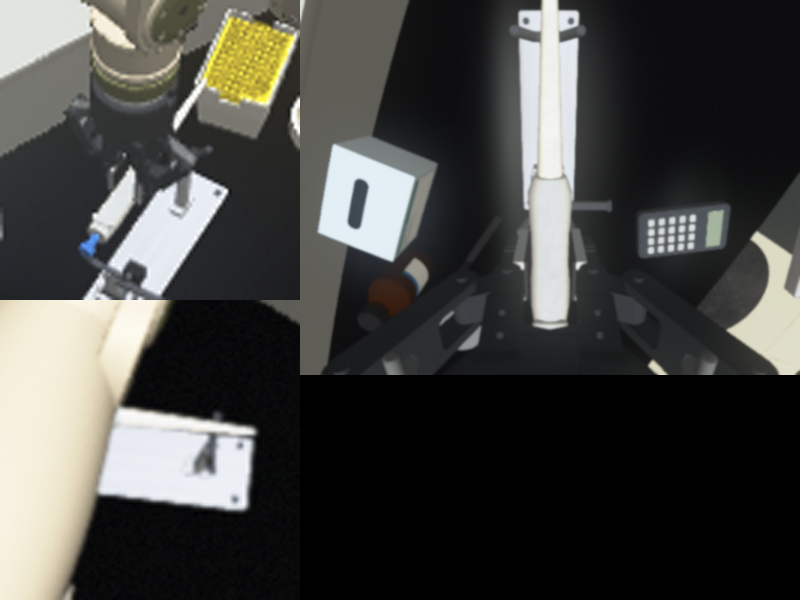

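The wrist tile shows the pipette centred between the fingers. The post prongs are at (515,30) and (581,30), and the pin head is at (608,206). I'll check these against the model.

```bash
python3 - <<'E'
from h import *
w=load('w6');M=R.from_euler('z',-.0885).as_matrix()
X=np.array([[20,-69,143],[-20,-69,143],[-68,89.3,88.1],[-68,19,34],[0,-69,123.3],[0,-45,204]])/1e3@M.T+[.562,-.1865,0]
print((proj(w,X)*.9766+[300,0]).round(1)); print(w['T'][:3,3])
print('mid prongs ->', [onz(w,((x-300)/.9766,30/.9766),.143)for x in(515,581)],'expect',X[:2])
E
```

```text
[[519.5  30.4]
 [575.4  30.4]
 [610.5 205.5]
 [605.  133.8]
 [547.6  36.3]
 [546.7  52.8]]
[ 0.55855487 -0.20889947  0.35605363]
mid prongs -> [array([ 0.57902581, -0.25760722,  0.143     ]), array([ 0.53192227, -0.25340255,  0.143     ])] expect [[ 0.5758232  -0.25699765  0.143     ]
 [ 0.53597974 -0.25346227  0.143     ]]
```

Emit:
carry_out(
  series=[
    {"travel": [0.07,-0.04,-0.6],"delta_rot": [0,0,0],"fingers": 1},
    {"travel": [0,0,-0.8],"delta_rot": [0,0,0],"fingers": 1},
    {"travel": [0,0,-0.8],"delta_rot": [0,0,0],"fingers": 1},
    {"travel": [0,0,-0.8],"delta_rot": [0,0,0],"fingers": 1},
    {"travel": [0,0,0],"delta_rot": [0,0,0],"fingers": 1},
  ],
)

```text
clock: 17.27
tcp_pos: [0.5656, -0.1265, 0.1357]
orientation: [-0.001, -0.675, 0.738, 0.002]
wrist_force: [-0.0, 0.2, -0.5]
finger_gap: 0.0214
grip_force: 29.5
```

Emit:
carry_out(
  series=[
    {"travel": [0,0,-0.2],"delta_rot": [0,0,0],"fingers": 1},
    {"travel": [0,0,-0.2],"delta_rot": [0,0,0],"fingers": 1},
    {"travel": [0,0,0],"delta_rot": [0,0,0],"fingers": 1},
    {"travel": [0,0,0],"delta_rot": [0,0,0],"fingers": 1},
  ],
)

```text
clock: 17.77
tcp_pos: [0.5675, -0.1273, 0.1287]
orientation: [0.0, -0.675, 0.738, -0.0]
wrist_force: [0.6, -1.0, -0.9]
finger_gap: 0.0216
grip_force: 29.5
```

Emit:
carry_out(
  series=[
    {"travel": [0,0,-0.08],"delta_rot": [0,0,0],"fingers": 1},
    {"travel": [0,0,-0.06],"delta_rot": [0,0,0],"fingers": 1},
    {"travel": [0,0,0],"delta_rot": [0,0,0],"fingers": 1},
    {"travel": [0,0,0],"delta_rot": [0,0,0],"fingers": 1},
  ],
)

```text
clock: 18.27
tcp_pos: [0.5673, -0.1272, 0.1248]
orientation: [-0.0, -0.675, 0.738, 0.0]
wrist_force: [0.1, 0.5, -0.6]
finger_gap: 0.021
grip_force: 29.5
```

Emit:
carry_out(
  series=[
    {"travel": [0,0,-0.05],"delta_rot": [0,0,0],"fingers": 1},
    {"travel": [0,0,0],"delta_rot": [0,0,0],"fingers": 1},
    {"travel": [0,0,0],"delta_rot": [0,0,0],"fingers": 1},
  ],
)

```text
clock: 18.65
tcp_pos: [0.5675, -0.1273, 0.1244]
orientation: [0.0, -0.675, 0.738, -0.0]
wrist_force: [-2.4, 1.3, 5.5]
finger_gap: 0.0213
grip_force: 30.3
```

Contact is felt at the expected height, so I'll release.

Emit:
carry_out(
  series=[
    {"travel": [0,0,0],"delta_rot": [0,0,0],"fingers": 0.4},
    {"travel": [0,0,0],"delta_rot": [0,0,0],"fingers": 0.2},
    {"travel": [0,0,0],"delta_rot": [0,0,0],"fingers": 0},
    {"travel": [0,0,0],"delta_rot": [0,0,0],"fingers": -0.2},
    {"travel": [0,0,0],"delta_rot": [0,0,0],"fingers": -0.2},
  ],
)

```text
clock: 19.27
tcp_pos: [0.5673, -0.1272, 0.1234]
orientation: [-0.0, -0.675, 0.738, 0.0]
wrist_force: [-0.7, 0.3, 0.1]
finger_gap: 0.0513
grip_force: 0.0
```

Emit:
carry_out(
  series=[
    {"travel": [0,0,0.4],"delta_rot": [0,0,0],"fingers": -0.2},
    {"travel": [0,0,0.8],"delta_rot": [0,0,0],"fingers": -0.2},
    {"travel": [0,0,1],"delta_rot": [0,0,0],"fingers": -0.2},
    {"travel": [0,0,1],"delta_rot": [0,0,0],"fingers": -0.2},
    {"travel": [0,0,0],"delta_rot": [0,0,0],"fingers": -0.2},
  ],
)

```text
clock: 19.9
tcp_pos: [0.5688, -0.1278, 0.2064]
orientation: [0.001, -0.675, 0.738, -0.002]
wrist_force: [1.0, 0.6, 0.1]
finger_gap: 0.0513
grip_force: 0.0
```

```bash
python3 - <<'E'
from h import *
t=save('top','top3');s=save('scene','s3');w=save('wrist','w7')
M=R.from_euler('z',-.0885).as_matrix()
X=np.array([[0,-94,127.8],[0,120,140.3],[0,16,140],[-68,89.3,88.1]])/1e3@M.T+[.562,-.1865,0]
print((proj(w,X)*.9766+[300,0]).round(1))
f=lambda c,x,y,w,h,k:cv2.resize(c['img'][y:y+h,x:x+w,::-1],(w*k,h*k),interpolation=cv2.INTER_CUBIC)
cv2.imwrite('pics/v4.png',np.hstack([np.vstack([f(s,220,100,100,100,3),f(t,235,150,100,100,3)]),cv2.copyMakeBorder(cv2.resize(w['img'][:,:,::-1],(500,375)),0,225,0,0,cv2.BORDER_CONSTANT)]))
E
```

```text
[[550.   -3.5]
 [550.2 264.3]
 [550.1 150.9]
 [614.3 210.2]]
```

View pics/v4.png

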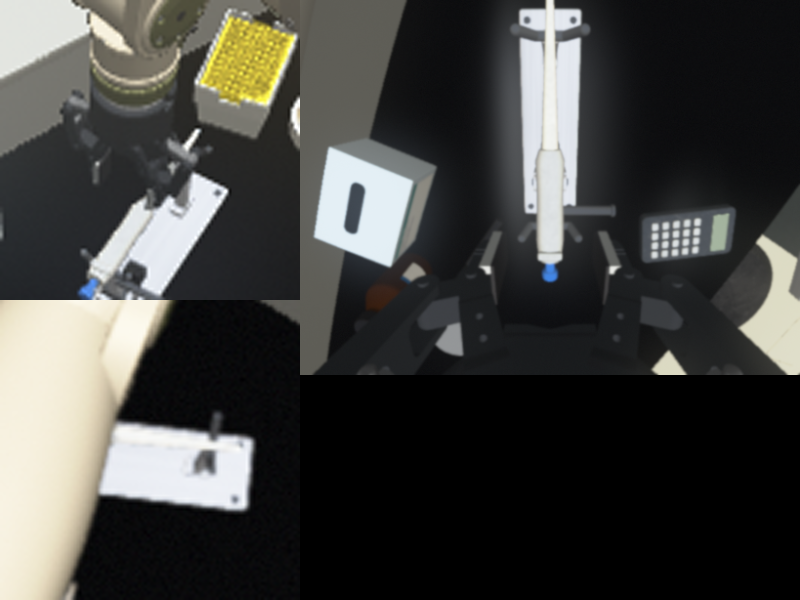

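The pipette lies centred in both forks: handle front at (550,150) as predicted, stay fork prongs at (522,238) and (580,238), and the pin at its stop position. The fingers are clear.

Emit:
carry_out(
  series=[
    {"travel": [0,0,0.8],"delta_rot": [0,0,0],"fingers": -0.2},
    {"travel": [0,0,0.8],"delta_rot": [0,0,0],"fingers": -0.2},
    {"travel": [0,0,0],"delta_rot": [0,0,0],"fingers": -0.2},
    {"travel": [0,0,0],"delta_rot": [0,0,0],"fingers": -0.2},
  ],
)

```text
clock: 20.55
tcp_pos: [0.5668, -0.127, 0.2421]
orientation: [-0.0, -0.675, 0.738, 0.001]
wrist_force: [0.0, -0.3, -0.2]
finger_gap: 0.051
grip_force: 0.0
```

```bash
python3 -c "
from workcell import env
print(env.hand_in())"
```

```text
the job is handed in; nothing more can be done
None
```

The stay arm stands by itself on its stop and the pipette lies centred in both forks with the gripper clear; I handed the job in at about 20.6 s, and hand-in returned no verdict.

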